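# Lock the last parts box onto its stack and shut the double-leaf chest

## Robot

A 6-joint arm with a two-finger parallel gripper is mounted at the origin on the work surface. World frame = base frame: x ahead of the robot, y to its left, z up, the work surface at z = 0. Lengths are in mm, angles in rad, forces in N, time in s.
With the tool pointing down it reaches from about 300 to 775 mm from the base axis. Payload 14.6 kg.
Tool frame: the origin (TCP) lies on the front face of the gripper's body, between the roots of the fingers; the fingertips stand 97 mm ahead of it and the grasp point (between the pads) lies 78 mm ahead of it; z points along the fingers, y is the line along which they close (so a half turn about z gives the same grasp; the last joint's range is limited). The gripper opens to 94 mm and grips with 3 to 60 N. Pads are 16 mm wide; open, the fingers measure 119 mm over their backs; the gripper's body (75 mm by 177 mm) begins 78 mm behind the grasp point.
Start: joints at [-1.269, 0.3, 1.521, -0, 1.321, -0.067], TCP at [198.266, -513.011, 302.646] pointing down, gripper open.
Joint ranges: [-3.03, 3.03], [-0.79, 2.21], [0.23, 2.52], [-1.04, 4.18], [0, 3.07], [-2.55, 2.55]. Speed limits (rad/s): [2.22, 2.22, 2.57, 3.14, 3.14, 3.14].

## Interface

Orientations are given as [roll, pitch, yaw] about the fixed x, y, z axes, in that order (R = Rz(yaw) Ry(pitch) Rx(roll)).
In Python, from cell import * gives the robot as it stands.
- The arm moves only by the tool carry_out, never from a script. Its arguments are lists of equal length, an entry for each row: "slide": the shift along the world's x, y, z scaled (see below), a list of three; "dr": the turn, a rotation vector about the world's x, y, z scaled (see below), a list of three; "gripper": the opening in per cent of the stroke, from 0 (shut) to 100 (fully open). A call has 1 to 10 rows; each row is the pose to reach, as a shift and turn from the pose commanded when the call began, turning the shorter way round; what a row does not reach only later rows make up. The controller multiplies each number of a shift by 0.25 m and each number of a turn by 360 degrees. A row lasts 1/12 s, in which the tool goes at most 41.7 mm and 7.16 degrees, less where a joint would pass 70% of its speed; a pose out of reach is approached as far as the arm can. A call with a number of a shift or a turn outside -1 to 1 is refused whole. A call with a gripper value outside its range is refused whole. The fingers move at their own pace and stop on an object; "newtons" is the grip in N (left out, the last holds). Time passes only in rows, so rows that repeat a pose let the fingers close. It gives the time, the measured TCP pose, the force, the opening and the grip force at its end, in the units of the state.
- read_state(): the state, without advancing time (a new reading comes with each control period).
- camera(name): name is "scene" or "top" or "wrist"; returns the picture (480x640x3 uint8, red, green, blue); there is no depth.
- camera_model(name): a dict with "vfov" (degrees; the focal length in pixels is half the picture's height over the tangent of half this angle, whatever the lens; pixels are square), "cx", "cy" (the principal point, pixels), "k1" (the pictures are not rectified: a ray, as slopes to the right and down, at radius r is drawn at 1 + k1 r^2 times it, then the intrinsics apply), "R" (3x3) and "t" (3): a world point X has camera coordinates R X + t. Camera axes: x right, y down, z forward; pixel columns grow to the right and rows downward; lengths in mm; the calibration is good to about 2 mm. A picture is of the moment at which its call begins: read the wrist's pose just before it. camera_model takes no time and is no camera call; for the wrist camera it gives the pose at the moment of the call.
- sign_off(): hands the job in; it is judged then, once.
The state is a dict: "clock": time; "joints": joint angles; "qd": joint speeds; "effort": joint torques, N m; "eef_pos": TCP position; "eef_rot": TCP orientation; "wrist_force": force on the tool from outside, world axes, zero at the start; "moment": the same for the moment, N m; "finger_gap": finger opening in mm; "finger_force": force on a finger pad.
Only numpy, scipy, OpenCV 4.12 (cv2) and the standard library are available. Lean on these libraries where they do the work, as an engineer would, in place of code of your own. Each camera call takes 0.05 s, during which the arm holds its last target. There are 200 camera calls.

## Task

Stack the loose lidded parts box on the single box in the open steel chest, setting it down rather than dropping it, so that its base recesses lock over the lid lugs and it sits flat. Then shut the chest fully: first the leaf with the rebated (stepped-down) edge, last the leaf with the overhanging flange, so that the flange laps over the step. Leave the other stack and the things on the bench where they are.

Things in the scene. Friction and masses are not known exactly. Their poses are not given: they have to be found in the camera images.
- chest: Open grey sheet-steel chest, fixed: 170 mm (own x) by 300 mm (own y), 110 mm high, walls 4, floor 6 mm. Origin: centre of underside; x roughly away from the robot, z up. A leaf is hinged along x on the top of each end wall (own y +150, -150 mm). In it stand a single box and a finished stack of two, side by side along y, either way round. A locked stack of two clears the shut leaves by 5 mm.
- loose_box: Lidded grey parts box on the bench right of the chest, 0.4 kg, 64 mm (own x) by 118 (own y) by 46 high plus 2 lugs on the lid, each 34 (x) by 26 (y), 7 high, centred 32 mm either side of the middle along y. Base: 2 matching recesses 39 by 31, 8 deep. Origin: centre of underside, z up; same either way round. Grip across the 64 mm. Locked on a box, it lies 46 mm above that one's origin (53: on the lugs).
- lower_box: Box of the same kind, size and origin as loose_box. The single box on the chest floor, loose, its long side roughly along the chest's y.
- full_lower: Box of the same kind, size and origin as loose_box. Lower box of the finished stack in the chest; stays as it is.
- full_upper: Box of the same kind, size and origin as loose_box. Upper box of the finished stack in the chest; stays as it is.
- leaf_rebated (a joint): Angle of the rebated leaf, rad: 0 shut and level, 1.57 upright, stop at 1.9; starts leaning slightly outwards. Friction hinge: it stays where it is left; about 6 N near the free edge moves it. 0.4 kg, 180 mm along the hinge, 14 mm thick (underside in the hinge plane). Full thickness reaches 139 mm from the hinge, then a step: only the lower 6 mm go on, to 160 mm.
- leaf_flanged (a joint): Angle of the flanged leaf, rad: values, hinge, weight, length and thickness as the rebated one. Full thickness reaches 137 mm from the hinge, then a flange, only the upper 6 mm, goes on to 158 mm. Shut last, the flange lies over the other leaf's step, outer faces level. If it is shut first, the rebated leaf lands on the flange and stays about 0.1 rad open.
- leaf_rebated_hinge (a point): Middle of the rebated leaf's hinge line: top of the chest's end wall at own y = +150 mm (left end seen from the robot), 110 mm above the bench.
- leaf_flanged_hinge (a point): Middle of the flanged leaf's hinge line: top of the chest's end wall at own y = -150 mm (right end), 110 mm above the bench.
- leaf_rebated_face (a point): Point on the outer face of the rebated leaf, 115 mm from the hinge line, midway along the leaf; a good place to push. The point's z is the outward normal. Nearer the hinge, 62 mm from it, a bow handle 90 mm long (along the hinge) stands 29 mm proud of the face, its bar 10 mm thick.
- leaf_flanged_face (a point): The same point on the flanged leaf, which has the same handle.
- ring0: Loose zinc-plated ring with an ear, 54 mm across, 11 mm high, on the bench; leave alone.
- ring1: Loose zinc-plated ring with an ear, 54 mm across, 11 mm high, on the bench; leave alone.
- ring2: Loose zinc-plated ring with an ear, 54 mm across, 11 mm high, on the bench; leave alone.
- roll0: Film-wrapped column of rings standing on the bench, 62 mm across, 90 mm high; leave alone.
- roll1: Film-wrapped column of rings standing on the bench, 62 mm across, 90 mm high; leave alone.
- oil_bottle: White bottle with a green cap, 48 mm across, 120 mm high; leave alone.
- fixture: Round steel assembly fixture on a 110 mm square plate, 74 mm high, fixed to the bench; origin at the centre of its underside.
Mind the look-alikes: they are no part of the job. What is shaped like the loose_box but blue is not meant. Leave any brown look-alike of the lower_box alone.

How it is judged (in metres and radians):
On the way, in this order (a step that is already met when the one before it is completed fails the run):
1. the loose box is locked on the single box in the chest and let go (x of loose_box in the frame of lower_box between -0.005 and 0.005 m and y of loose_box in the frame of lower_box between -0.005 and 0.005 m and z of loose_box in the frame of lower_box between 0.044 and 0.0485 m and angle between the z axis of loose_box and the z axis of lower_box, either way round below 0.03 rad and angle between the y axis of loose_box and the y axis of lower_box, either way round below 0.09 rad and contact force between the fingers and loose_box below 0.3 N), for 0.3 s.
2. the rebated leaf is shut while the flanged leaf is still open (value of joint leaf_rebated below 0.03 rad and value of joint leaf_flanged above 0.3 rad), for 0.2 s.
3. the flanged leaf is shut over it (value of joint each of leaf_rebated, leaf_flanged below 0.03 rad), for 0.2 s.
At the end, for the whole second after the job is handed in: The added box is locked on the single box in the chest (within 5 mm sideways, its origin 44 to 48.5 mm above the lower one's, level, long sides parallel within 0.09 rad), at rest, and both leaves are shut to within 0.03 rad, the rebated one having been shut first, before the flanged one (all of step 3 and x of loose_box in the frame of lower_box between -0.005 and 0.005 m and y of loose_box in the frame of lower_box between -0.005 and 0.005 m and z of loose_box in the frame of lower_box between 0.044 and 0.0485 m and angle between the z axis of loose_box and the z axis of lower_box, either way round below 0.03 rad and angle between the y axis of loose_box and the y axis of lower_box, either way round below 0.09 rad and linear speed of loose_box below 0.02 m/s and horizontal distance between loose_box and chest below 0.12 m); the robot touches nothing.
It fails at once if the loose box falls or is thrown (faster than 0.6 m/s with nothing holding it) (linear speed of loose_box above 0.6 m/s and contact force between the fingers and loose_box below 0.1 N).
It fails at once if a box that was already in the chest is shifted by more than 25 mm (distance of any of full_lower, full_upper, lower_box from where it was at the start of the episode above 0.025 m).
It fails at once if something else on the bench is shifted by more than 30 mm (distance of any of ring0, ring1, ring2, roll0, roll1, oil_bottle from where it was at the start of the episode above 0.03 m).
It also fails if it takes over 72 s, if anything falls off the work surface, if the arm or the gripper's body presses on something with over 40 N, if the wrist force passes 120 N, or if a joint passes its speed limit or range.

## Working session

There is one attempt and no reset: what is moved stays moved. The work goes in short steps, Python scripts to look and compute and a tool call to move; the robot and the scene stay as the last step left them, time stands still between calls to the robot, and variables do not carry over. Pictures are saved under pics/ and viewed, at most 10 in all, crops included, and the job is handed in when it is done.

Besides the shell and the picture viewer there is one more tool, called as name(argument=value, ...) on one line, values as JSON. carry_out: Moves the arm, as the interface text tells. Its arguments: {"type":"object","properties":{"slide":{"type":"array","items":{"type":"array","items":{"type":"number","minimum":-1,"maximum":1}}},"dr":{"type":"array","items":{"type":"array","items":{"type":"number","minimum":-1,"maximum":1}}},"gripper":{"type":"array","items":{"type":"number"}},"newtons":{"type":"number"}},"required":["slide","dr","gripper"]}

```bash
mkdir -p pics; ls
python3 - <<'E'
from cell import *
import cv2,numpy as np
a=camera("scene");b=camera("top")
cv2.imwrite("pics/scene0.png",a[:,:,::-1]);cv2.imwrite("pics/top0.png",b[:,:,::-1])
for n in("scene","top","wrist"):
  m=camera_model(n);print(n,m)
print(read_state())
E
```

```text
pics
scene {'vfov': 53.45967496677275, 'cx': 317.5363655321196, 'cy': 249.6556078909448, 'k1': 0.04385601274789953, 'R': array([[ 0.61135802,  0.79126161, -0.01210128],
       [ 0.61186505, -0.48233681, -0.62687508],
       [-0.50185907,  0.37584076, -0.7790258 ]]), 't': array([-275.03437701, -310.00291635, 1473.96025019])}
top {'vfov': 55.90747280403572, 'cx': 325.7906657640751, 'cy': 235.87616889455836, 'k1': 0.012098104111648213, 'R': array([[-0.01827349, -0.99970403,  0.01606056],
       [-0.99393876,  0.01642178, -0.1087017 ],
       [ 0.10840578, -0.01794957, -0.99394467]]), 't': array([ -86.71022467,  538.53251347, 1063.49521105])}
wrist {'vfov': 62.123289093411266, 'cx': 320.4489619686815, 'cy': 238.70424764364878, 'k1': -0.041277038506899406, 'R': array([[ 0.36055671, -0.93273562, -0.0017647 ],
       [-0.90636256, -0.35080746,  0.23545921],
       [-0.22024026, -0.08329694, -0.97188263]]), 't': array([-549.09167958,  -25.8880953 ,  389.31227525])}
{'clock': 0.1, 'joints': array([-1.26859451e+00,  3.00392029e-01,  1.52154010e+00, -3.35176221e-05,
        1.32067069e+00, -6.66303951e-02]), 'qd': array([-0.00018058, -0.00112282, -0.00180985,  0.00065826, -0.00057058,
       -0.00019232]), 'effort': array([ 5.19941077e-04, -5.32648730e+01, -3.53286338e+01,  7.09338533e-02,
        2.34735967e-02, -7.32898320e-05]), 'eef_pos': array([ 198.22443424, -512.88793827,  302.14698244]), 'eef_rot': array([-3.14058257e+00, -3.48633046e-05,  3.68840505e-01]), 'wrist_force': array([-0.44117795, -0.23287765,  0.17344205]), 'moment': array([ 0.01760119, -0.00650139,  0.01057711]), 'finger_force': 0.0, 'finger_gap': 94.04050977917579}
```

View pics/scene0.png

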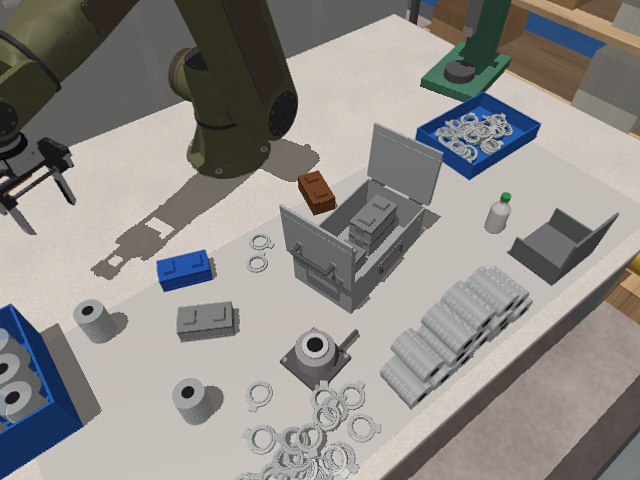

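View pics/top0.png

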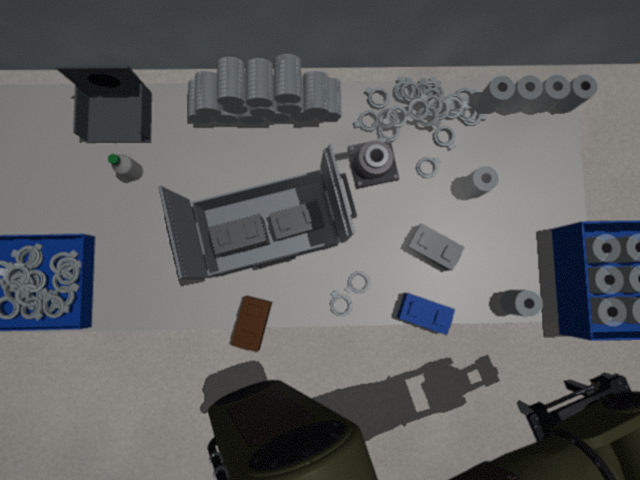

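The scene picture shows the chest with both leaves up, the stack of two at (374,215), and grey, blue and brown boxes at (205,320), (185,270) and (317,192).

In the top picture, the candidates for the loose box are:
- grey (433,247): this is the one I choose, since it is grey, lidded and right of the chest
- blue (425,313): not meant
- brown (250,322): not meant

In the chest, the stack appears to be at (240,233) and the single box at (291,220). I'll check both in a close crop.

```bash
cat > h.py <<'E'
from cell import *
import cv2,numpy as np
def K(m):
    f=240/np.tan(np.radians(m["vfov"]/2)); return np.array([[f,0,m["cx"]],[0,f,m["cy"]],[0,0,1]]),np.array([m["k1"],0,0,0.])
def cast(m,px,z):
    k,d=K(m); u=cv2.undistortPoints(np.array(px,float).reshape(-1,1,2),k,d).reshape(-1,2)
    R=np.array(m["R"]);t=np.array(m["t"]); C=-R.T@t
    D=np.c_[u,np.ones(len(u))]@R
    return C+D*((z-C[2])/D[:,2])[:,None]
def proj(m,P):
    k,d=K(m); return cv2.projectPoints(np.array(P,float).reshape(-1,1,3),cv2.Rodrigues(np.array(m["R"]))[0],np.array(m["t"],float),k,d)[0].reshape(-1,2)
E
python3 - <<'E'
from h import *
im=cv2.imread("pics/top0.png")
c=cv2.resize(im[150:360,150:480],None,fx=2.4,fy=2.4,interpolation=cv2.INTER_CUBIC)
cv2.imwrite("pics/crop0.png",c)
m=camera_model("top")
print(cast(m,[[433,247],[425,313],[484,178],[428,167],[374,165]],53)); print(cast(m,[[240,233],[291,220]],80))
E
```

```text
[[ 503.75113786 -349.04316709   53.        ]
 [ 349.91273645 -323.46683278   53.        ]
 [ 668.44603001 -479.54543505   53.        ]
 [ 697.58129895 -345.42276257   53.        ]
 [ 704.42005005 -215.04667407   53.        ]]
[[541.41059279 102.06788242  80.        ]
 [569.75402118 -15.38095855  80.        ]]
```

View pics/crop0.png

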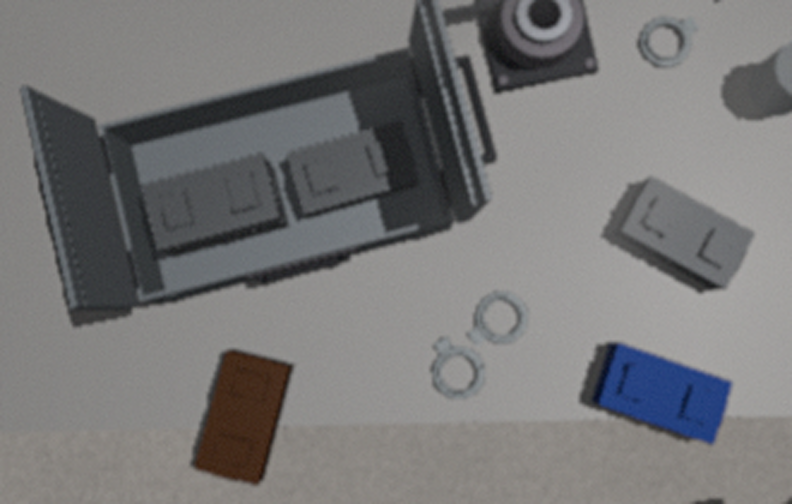

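The crop confirms the layout. The grey loose box is at crop (688,233), with blue at (665,393) and brown at (243,415) as look-alikes. In the chest, the left pair at (213,203) is the stack and the right box at (345,172) is the single one. Next I hover over the loose box.

carry_out(slide=[[1,0.6,0],[1,0.6,0],[1,0.6,0],[1,0.6,0],[1,0.6,0],[1,0.6,0],[1,0.6,0],[1,0.6,0]], dr=[[0,0,0.108],[0,0,0.108],[0,0,0.108],[0,0,0.108],[0,0,0.108],[0,0,0.108],[0,0,0.108],[0,0,0.108]], gripper=[100,100,100,100,100,100,100,100])

```text
clock: 0.77
eef_pos: [452.8, -359.2, 302.1]
eef_rot: [-3.141, -0.001, 1.053]
wrist_force: [-0.4, -1.0, 0.2]
finger_gap: 93.8
finger_force: 0.0
```

carry_out(slide=[[0.2,0.06,0],[0.2,0.06,0],[0.2,0.06,0],[0.2,0.06,0]], dr=[[0,0,0],[0,0,0],[0,0,0],[0,0,0]], gripper=[100,100,100,100])

```text
clock: 1.1
eef_pos: [498.0, -348.1, 302.0]
eef_rot: [-3.14, 0.0, 1.048]
wrist_force: [-0.7, -0.7, -0.3]
finger_gap: 93.8
finger_force: 0.0
```

Run:
```python
from h import *
m=camera_model("wrist");im=camera("wrist")[:,:,::-1]
cv2.imwrite("pics/w1.png",im);np.save("w1.npy",m,allow_pickle=True)
print(read_state()["eef_pos"],read_state()["eef_rot"],read_state()["clock"])
```

```text
[ 497.517944   -348.40321216  302.2934625 ] [-3.14082193e+00  1.02703029e-04  1.04709134e+00] 1.15
```

View pics/w1.png

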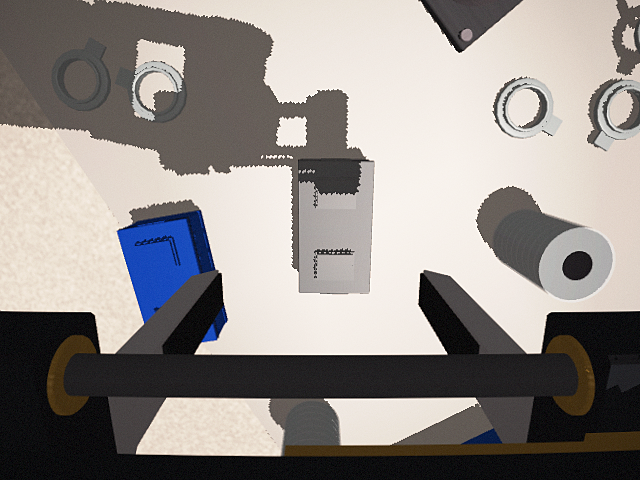

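The wrist view shows the loose box's lid with corners near (299,160), (374,161), (370,293) and (299,293), and the blue box separately at left. The gripper is nearly aligned with it.

Run:
```python
from h import *
m=np.load("w1.npy",allow_pickle=True).item();im=cv2.imread("pics/w1.png")
P=cast(m,[[299,160],[374,161],[370,293],[299,293]],46);print(P)
print(np.linalg.norm(np.roll(P,-1,0)-P,axis=1),P.mean(0))
g=cv2.cvtColor(im,cv2.COLOR_BGR2GRAY).astype(int)
for r in(200,240,280):print(r,g[r,288:306],g[r,362:384])
for c in(310,350,365):print(c,g[150:170,c],g[284:300,c])
# brown/top check at two planes
for a in((200,280)):pass
```

```text
[[ 507.59328462 -292.61256079   46.        ]
 [ 561.36137656 -324.48431573   46.        ]
 [ 502.99371012 -425.90479093   46.        ]
 [ 447.50385569 -393.95520059   46.        ]]
[ 62.50453162 117.01665384  64.0304636  117.81795326] [ 504.86305675 -359.23921701   46.        ]
200 [241 244 252 255  75  92  97  96  98  96  72 184 166 164 164 166 165 166] [180 179 179 181 184 183 184 181 181 181 156 252 248 245 243 244 244 243
 244 244 243 242]
240 [241 243 250 248  67  88  97  99  95  99  65 168 166 160 163 164 160 163] [181 181 179 184 184 181 180 182 185 184 253 245 244 243 243 244 243 244
 243 243 242 243]
280 [239 242 240 240 241 239 240 243 242 249 210 123 157 156 163 162 159 158] [186 184 184 179 183 180 182 150 253 244 242 241 241 241 241 242 241 241
 241 241 242 241]
310 [ 98  98  98  96 100  97  95 107  77  48  43  53  59  57  59  53  57  59
  48 169] [161 165 168 161 161 164 164 161 136 250 244 242 241 240 241 241]
350 [ 99  97  93  98  98  98  99 102  85  56  48  58  55  57  59  61  59  57
  49  58] [175 175 175 175 175 177 178 170 174 218 246 243 242 241 241 243]
365 [242 242 240 241 244 252 183 111 123  75  17 105 173 185 180 182 181 178
 178 180] [179 182 185 179 182 184 182 180 188 172 246 245 241 241 240 240]
```

carry_out(slide=[[0.03,-0.043,0],[0.03,-0.043,0],[0.03,-0.043,-0.785],[0.03,-0.043,-0.785],[0.03,-0.043,-0.785],[0.03,-0.043,-0.785],[0.03,-0.043,-0.785],[0.03,-0.043,-0.785],[0.03,-0.043,-0.785],[0.03,-0.043,-0.785]], dr=[[0,0,-0.001],[0,0,-0.001],[0,0,-0.001],[0,0,-0.001],[0,0,-0.001],[0,0,-0.001],[0,0,-0.001],[0,0,-0.001],[0,0,-0.001],[0,0,-0.001]], gripper=[100,100,100,100,100,100,100,100,100,100])

```text
clock: 1.98
eef_pos: [506.0, -359.6, 108.9]
eef_rot: [3.139, 0.0, 1.041]
wrist_force: [-0.3, -0.5, 1.0]
finger_gap: 94.0
finger_force: 0.0
```

carry_out(slide=[[0,0,0],[0,0,0],[0,0,0],[0,0,0],[0,0,0],[0,0,0],[0,0,0],[0,0,0]], dr=[[0,0,0],[0,0,0],[0,0,0],[0,0,0],[0,0,0],[0,0,0],[0,0,0],[0,0,0]], gripper=[50,50,50,50,50,50,50,50], newtons=30)

```text
clock: 2.65
eef_pos: [505.9, -358.8, 106.9]
eef_rot: [3.141, 0.0, 1.041]
wrist_force: [-1.9, 0.8, 5.5]
finger_gap: 64.0
finger_force: 30.0
```

Grip works. I want a precise wrist view of the lower box first, and the held box would hide it, so I'll let go here (the box has not moved) and look into the chest.

carry_out(slide=[[0,0,0],[0,0,0],[0,0,0],[0,0,0],[0,0,1],[0,0,1],[0,0,1],[0,0,1],[0,0,1],[0,0,1]], dr=[[0,0,0],[0,0,0],[0,0,0],[0,0,0],[0,0,0],[0,0,0],[0,0,0],[0,0,0],[0,0,0],[0,0,0]], gripper=[100,100,100,100,100,100,100,100,100,100])

```text
clock: 3.48
eef_pos: [505.4, -358.5, 358.6]
eef_rot: [3.141, 0.0, 1.041]
wrist_force: [-0.3, -1.0, 0.2]
finger_gap: 94.1
finger_force: 0.0
```

carry_out(slide=[[0.1,0.4,0.2],[0.24,1,0.2],[0.24,1,0.2],[0.24,1,0.2],[0.24,1,0.2],[0.24,1,0.2],[0.24,1,0.2],[0.24,1,0.2],[0.24,1,0.2]], dr=[[0,0,0.121],[0,0,0.121],[0,0,0.121],[0,0,0.121],[0,0,0.121],[0,0,0.121],[0,0,0.121],[0,0,0.121],[0,0,0.121]], gripper=[100,100,100,100,100,100,100,100,100])

```text
clock: 4.23
eef_pos: [565.8, -108.7, 406.2]
eef_rot: [-3.141, 0.0, 1.801]
wrist_force: [0.1, -0.2, 0.1]
finger_gap: 94.4
finger_force: 0.0
```

carry_out(slide=[[0,0.33,0],[0,0.33,0],[0,0.33,0],[0,0.33,0]], dr=[[0,0,0],[0,0,0],[0,0,0],[0,0,0]], gripper=[100,100,100,100])

```text
clock: 4.57
eef_pos: [565.7, -26.4, 406.1]
eef_rot: [-3.141, 0.0, 1.801]
wrist_force: [-1.1, -0.5, 0.7]
finger_gap: 93.9
finger_force: 0.0
```

Run:
```python
from h import *
m=camera_model("wrist");im=camera("wrist")[:,:,::-1]
cv2.imwrite("pics/w2.png",im);np.save("w2.npy",m,allow_pickle=True)
print(read_state()["eef_pos"],read_state()["eef_rot"],read_state()["clock"])
```

```text
[565.73944235 -27.45603057 406.10735952] [-3.14108702e+00  2.03531734e-04  1.79972980e+00] 4.6167
```

View pics/w2.png

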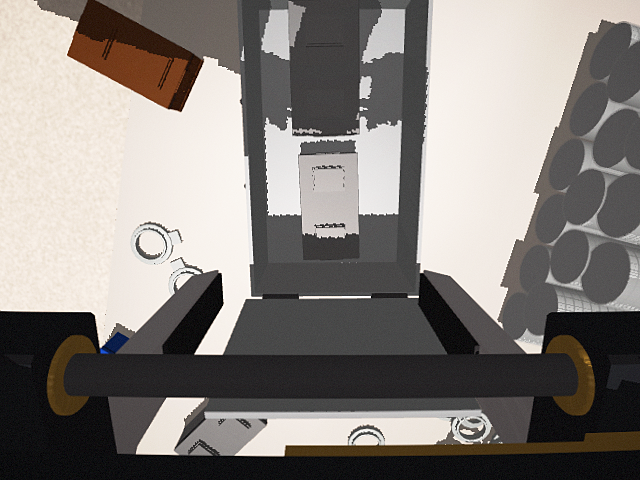

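The wrist view shows the single box in the chest with lid corners near (300,154), (357,153), (360,260) and (302,260). The two-box stack is above it at (325,65) and the flanged leaf leans towards the camera's lower edge. I'll refine the edges numerically.

Run:
```python
from h import *
m=np.load("w2.npy",allow_pickle=True).item();im=cv2.imread("pics/w2.png")
g=cv2.cvtColor(im,cv2.COLOR_BGR2GRAY).astype(int)
for r in(160,175,200,225,245,255):print(r,g[r,292:308],g[r,350:368])
for c in(312,330,350):print(c,g[146:160,c],g[250:270,c])
print("rim")
for r in(180,280):print(r,g[r,240:275],g[r,400:440])
P=cast(m,[[299,154],[357,153],[360,260],[302,260]],52)
print(P,np.linalg.norm(np.roll(P,-1,0)-P,axis=1),P.mean(0))
print("rim z110",cast(m,[[251,297],[420,291],[237,0],[433,0]],110))
t=camera_model("top")
print("hinge ends in top",cast(t,[[150+100/2.4,150+130/2.4],[150+140/2.4,150+300/2.4],[150+410/2.4,150+52/2.4],[150+450/2.4,150+225/2.4]],110))
```

```text
160 [230 231 231 231 233 244 142 192 186 184 186 186 190 186 184 183] [184 178 179 180 182 180 174 139 242 231 231 228 227 230 229 230 228 228]
175 [235 233 234 234 234 237 247 136 196 194 188 187 189 187 190 188] [187 185 184 189 187 183 183 166 191 239 232 230 231 231 232 232 230 232]
200 [237 237 239 237 237 238 241 247 146 205 194 197 196 197 196 195] [187 191 192 187 194 192 192 196 158 244 237 235 233 234 234 234 235 233]
225 [ 90  81  84  81  81  85  83  83  78  64 219 210 201 198 203 201] [195 195 197 196 194 196 199 200 152  70  80  86  84  88  82  86  87  84]
245 [82 85 84 85 87 81 83 84 79 85 76 53 57 60 57 59] [59 60 63 59 58 61 56 59 60 72 87 84 86 85 79 86 82 85]
255 [82 84 86 83 85 89 81 84 81 83 89 58 57 58 62 63] [55 62 58 58 58 59 62 59 57 68 86 83 85 84 82 87 83 86]
312 [ 89  91  87  91  88  87  93  66  56 177 197 188 182 186] [57 56 61 56 57 59 58 60 56 60 82 89 81 77 72 71 76 76 74 66]
330 [ 92  92  88  90  90  86  79 102 168 187 182 181 184 184] [62 58 61 54 58 55 61 58 59 42 81 86 75 70 74 75 72 74 73 69]
350 [ 92  89  88  90  86  89  52 134 178 183 183 181 180
[... 605 characters left out ...]
5 13 13  8 30 62 81 85 84 80 82 81 83 82 80 86]
[[528.91646629  22.55398165  52.        ]
 [589.15810836  37.77058335  52.        ]
 [622.15929641 -77.11892553  52.        ]
 [557.81812718 -92.19873821  52.        ]] [ 62.13373002 119.53525698  66.08469421 118.33635417] [574.51299956 -27.24827468  52.        ]
rim z110 [[ 514.81551593 -124.62737627  110.        ]
 [ 679.67963432  -79.39317637  110.        ]
 [ 450.77872637  140.75707058  110.        ]
 [ 615.77727735  179.68712119  110.        ]]
hinge ends in top [[ 604.76744978  205.05297848  110.        ]
 [ 445.62187739  166.30879214  110.        ]
 [ 675.30102979  -86.03361151  110.        ]
 [ 510.07608542 -120.49162326  110.        ]]
```

Run:
```python
from h import *
m=np.load("w2.npy",allow_pickle=True).item()
P=cast(m,[[297.6,155.2],[357.6,152.5],[359.5,258.4],[303.5,259.8]],52)
print(P,np.linalg.norm(np.roll(P,-1,0)-P,axis=1),P.mean(0))
d=P[0]+P[1]-P[2]-P[3];print(np.arctan2(d[1],d[0]))
for a,b in((P[0],P[3]),(P[1],P[2])):print(np.arctan2(*(a-b)[[1,0]]))
for a,b in((P[0],P[1]),(P[3],P[2])):print(np.arctan2(*(b-a)[[1,0]])+np.pi/2)
# top cam check, same corners projected
t=camera_model("top");q=proj(t,P);print((q-150)*2.4)
```

```text
[[527.72820218  20.97936213  52.        ]
 [589.65365824  38.42750223  52.        ]
 [621.12771886 -75.41039346  52.        ]
 [559.43023222 -91.57640883  52.        ]] [ 64.33661245 118.10877608  63.78024703 116.93511143] [574.48495288 -26.89498448  52.        ]
1.842927721858994
1.8453401565469543
1.8405392599426114
1.8454366834858926
1.8270561526820068
[[303.56080078 214.9355543 ]
 [285.49855722 153.01551321]
 [399.95932919 119.98467981]
 [417.3011511  181.17966995]]
```

Lid measures 64.0 by 117.5 mm, matching the description, with centre (574.5,-26.9) and long axis at 1.843 rad. Going back to grasp.

carry_out(slide=[[-0.12,-0.67,0],[-0.12,-0.67,0],[-0.12,-0.67,0],[-0.12,-0.67,0],[-0.12,-0.67,0],[-0.12,-0.67,0],[-0.12,-0.67,0]], dr=[[0,0,-0.121],[0,0,-0.121],[0,0,-0.121],[0,0,-0.121],[0,0,-0.121],[0,0,-0.121],[0,0,-0.121]], gripper=[100,100,100,100,100,100,100])

```text
clock: 5.2
eef_pos: [534.9, -196.7, 406.0]
eef_rot: [-3.141, 0.0, 1.03]
wrist_force: [-0.0, -0.6, 0.3]
finger_gap: 94.3
finger_force: 0.0
```

carry_out(slide=[[-0.12,-0.66,0],[-0.12,-0.66,0],[-0.12,-0.66,0],[-0.12,-0.66,0],[-0.12,-0.66,0],[-0.12,-0.66,-0.2],[-0.12,-0.66,-0.2],[-0.12,-0.66,-0.2]], dr=[[0,0,0],[0,0,0],[0,0,0],[0,0,0],[0,0,0],[0,0,0],[0,0,0],[0,0,0]], gripper=[100,100,100,100,100,100,100,100])

```text
clock: 5.87
eef_pos: [505.0, -358.9, 353.6]
eef_rot: [-3.136, -0.001, 1.043]
wrist_force: [-0.3, 0.8, -0.5]
finger_gap: 94.2
finger_force: 0.0
```

carry_out(slide=[[0,0,-0.8],[0,0,-0.8],[0,0,-0.8],[0,0,-0.8],[0,0,-0.8],[0,0,-0.99],[0,0,-0.99],[0,0,-0.99],[0,0,-0.99],[0,0,-0.99]], dr=[[0,0,0],[0,0,0],[0,0,0],[0,0,0],[0,0,0],[0,0,0],[0,0,0],[0,0,0],[0,0,0],[0,0,0]], gripper=[100,100,100,100,100,100,100,100,100,100])

```text
clock: 6.7
eef_pos: [506.9, -359.6, 112.3]
eef_rot: [3.137, 0.001, 1.042]
wrist_force: [-0.8, -0.3, 1.2]
finger_gap: 93.8
finger_force: 0.0
```

carry_out(slide=[[0,0,0],[0,0,0],[0,0,0],[0,0,0],[0,0,0],[0,0,0],[0,0,0],[0,0,0]], dr=[[0,0,0],[0,0,0],[0,0,0],[0,0,0],[0,0,0],[0,0,0],[0,0,0],[0,0,0]], gripper=[50,50,50,50,50,50,50,50], newtons=30)

```text
clock: 7.37
eef_pos: [505.8, -358.8, 109.2]
eef_rot: [3.141, 0.0, 1.041]
wrist_force: [-1.2, 0.3, 4.3]
finger_gap: 63.7
finger_force: 30.0
```

carry_out(slide=[[0,0,0.1],[0,0,0.3],[0,0,1],[0,0,1],[0,0,1],[0,0,1],[0,0,1],[0,0,1],[0,0,1]], dr=[[0,0,0],[0,0,0],[0,0,0.06],[0,0,0.06],[0,0,0.06],[0,0,0.06],[0,0,0.06],[0,0,0.06],[0,0,0.06]], gripper=[50,50,50,50,50,50,50,50,50])

```text
clock: 8.12
eef_pos: [505.7, -358.7, 357.7]
eef_rot: [-3.141, -0.0, 1.418]
wrist_force: [-0.4, -0.1, -5.7]
finger_gap: 64.0
finger_force: 30.0
```

carry_out(slide=[[0,0,0.3],[0,0,0.3],[0,0,0.3],[0,0,0.3]], dr=[[0,0,0.0675],[0,0,0.0675],[0,0,0.0675],[0,0,0.0675]], gripper=[50,50,50,50])

```text
clock: 8.45
eef_pos: [506.0, -358.9, 432.6]
eef_rot: [-3.141, -0.001, 1.85]
wrist_force: [0.1, -0.1, -5.4]
finger_gap: 63.9
finger_force: 30.0
```

carry_out(slide=[[0.2,0.95,0],[0.2,0.95,0],[0.2,0.95,0],[0.2,0.95,0],[0.2,0.95,0],[0.2,0.95,0],[0.2,0.95,0],[0.2,0.95,0]], dr=[[0,0,-0.001],[0,0,-0.001],[0,0,-0.001],[0,0,-0.001],[0,0,-0.001],[0,0,-0.001],[0,0,-0.001],[0,0,-0.001]], gripper=[50,50,50,50,50,50,50,50])

```text
clock: 9.12
eef_pos: [556.2, -119.7, 430.9]
eef_rot: [-3.138, -0.002, 1.839]
wrist_force: [-0.2, -1.2, -4.6]
finger_gap: 64.0
finger_force: 30.0
```

carry_out(slide=[[0.073,0.381,0],[0.073,0.381,0],[0.073,0.381,0],[0.073,0.381,0],[0.073,0.381,0],[0.073,0.381,0]], dr=[[0,0,0],[0,0,0],[0,0,0],[0,0,0],[0,0,0],[0,0,0]], gripper=[50,50,50,50,50,50])

```text
clock: 9.62
eef_pos: [574.1, -27.3, 432.6]
eef_rot: [-3.14, -0.0, 1.835]
wrist_force: [2.1, -0.6, -4.5]
finger_gap: 63.9
finger_force: 30.0
```

carry_out(slide=[[0,0.004,-0.4],[0,0.004,-0.4],[0,0.004,-0.4],[0,0.004,-0.7],[0,0.004,-0.7],[0,0.004,-0.99],[0,0.004,-0.99],[0,0.004,-0.99],[0,0.004,-0.99],[0,0.004,-0.99]], dr=[[0,0,0.001],[0,0,0.001],[0,0,0.001],[0,0,0.001],[0,0,0.001],[0,0,0.001],[0,0,0.001],[0,0,0.001],[0,0,0.001],[0,0,0.001]], gripper=[50,50,50,50,50,50,50,50,50,50])

```text
clock: 10.45
eef_pos: [574.8, -25.9, 188.6]
eef_rot: [3.139, 0.001, 1.841]
wrist_force: [0.3, -0.2, -3.7]
finger_gap: 63.7
finger_force: 30.0
```

Run:
```python
from h import *
s=read_state();print(s["eef_pos"],s["eef_rot"],s["wrist_force"])
```

```text
[574.77871285 -25.87220797 188.55760715] [3.13914215e+00 1.05991781e-03 1.84119401e+00] [ 0.25283591 -0.15181015 -3.72195454]
```

carry_out(slide=[[0,0,-0.03],[0,0,-0.05],[0,0,-0.06],[0,0,-0.065],[0,0,-0.07],[0,0,-0.075],[0,0,-0.08],[0,0,-0.08]], dr=[[0,0,0],[0,0,0],[0,0,0],[0,0,0],[0,0,0],[0,0,0],[0,0,0],[0,0,0]], gripper=[50,50,50,50,50,50,50,50])

```text
clock: 11.12
eef_pos: [574.0, -25.0, 166.2]
eef_rot: [-3.141, -0.0, 1.842]
wrist_force: [0.5, -0.5, -3.7]
finger_gap: 64.3
finger_force: 30.0
```

carry_out(slide=[[0,-0.003,-0.006],[0,-0.003,-0.01],[0,-0.003,-0.014],[0,-0.003,-0.018],[0,-0.003,-0.02],[0,-0.003,-0.02]], dr=[[0,0,0],[0,0,0],[0,0,0],[0,0,0],[0,0,0],[0,0,0]], gripper=[50,50,50,50,50,50])

```text
clock: 11.62
eef_pos: [574.0, -25.8, 161.3]
eef_rot: [-3.141, -0.0, 1.842]
wrist_force: [0.6, -0.2, -3.9]
finger_gap: 63.7
finger_force: 30.0
```

carry_out(slide=[[0,0,-0.004],[0,0,-0.006],[0,0,-0.008],[0,0,-0.008]], dr=[[0,0,0],[0,0,0],[0,0,0],[0,0,0]], gripper=[50,50,50,50])

```text
clock: 11.95
eef_pos: [574.1, -25.8, 161.1]
eef_rot: [3.141, 0.0, 1.842]
wrist_force: [-9.6, 0.4, 15.3]
finger_gap: 63.9
finger_force: 30.0
```

Contact came at 161.1 mm, the locked height (52 mm base), so I release and rise.

carry_out(slide=[[0,0,0.006],[0,0,0.006],[0,0,0.006],[0,0,0.006],[0,0,0.006],[0,0,0.006],[0,0,0.1],[0,0,0.3],[0,0,0.6],[0,0,0.9]], dr=[[0,0,0],[0,0,0],[0,0,0],[0,0,0],[0,0,0],[0,0,0],[0,0,0],[0,0,0],[0,0,0],[0,0,0]], gripper=[90,90,90,90,90,90,90,90,90,90])

```text
clock: 12.78
eef_pos: [573.6, -25.7, 311.1]
eef_rot: [-3.141, -0.0, 1.842]
wrist_force: [1.0, 0.4, -0.2]
finger_gap: 84.4
finger_force: 0.0
```

carry_out(slide=[[0,0,0.3],[0,0,0.3],[0,0,0.3],[0,0,0.3]], dr=[[0,0,0],[0,0,0],[0,0,0],[0,0,0]], gripper=[90,90,90,90])

```text
clock: 13.12
eef_pos: [574.1, -25.8, 385.9]
eef_rot: [3.139, 0.001, 1.842]
wrist_force: [0.0, 0.1, 0.0]
finger_gap: 84.7
finger_force: 0.0
```

Run:
```python
from h import *
s=read_state();m=camera_model("wrist");im=camera("wrist")[:,:,::-1];t=camera("top")[:,:,::-1]
np.save("w3.npy",m,allow_pickle=True);cv2.imwrite("pics/top3.png",t)
print(s["eef_pos"],s["eef_rot"],s["clock"])
cv2.imwrite("pics/w3full.png",im)
cv2.imwrite("pics/w3.png",np.hstack([cv2.resize(im[:360,200:460],(400,554)),cv2.resize(t[120:310,150:380],(400,554))]))
```

```text
[574.13424292 -25.76689729 385.91147298] [3.13857374e+00 1.20036725e-03 1.84221231e+00] 13.1167
```

View pics/w3.png

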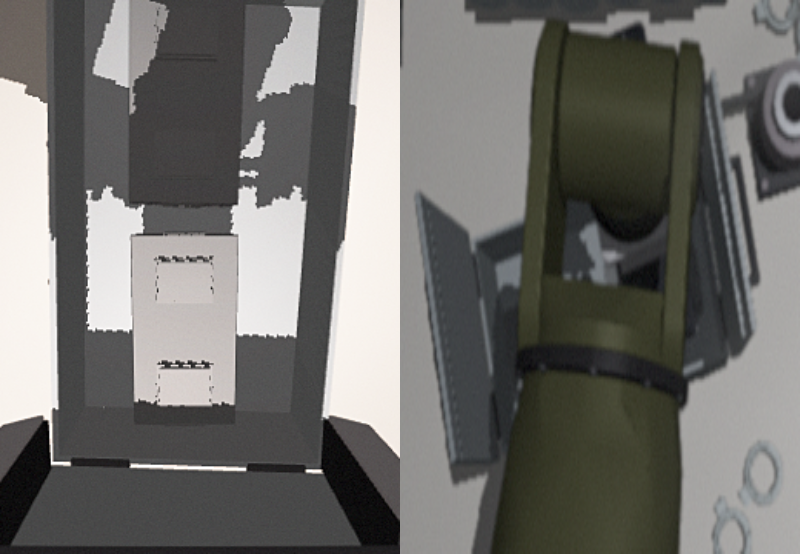

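The box sits square over the single box and nothing else has moved. The top view is mostly blocked by the arm. Next I check the lid height and work out the leaf geometry.

```bash
cat > leaf.py <<'E'
import numpy as np
ey=np.array([-.237,.9716]);HL=np.array([525.5,188.]);HR=np.array([595.,-102.6])
def tcp(side,th,r=115,gap=0.):
    # TCP (tool down) with the inner bottom corner of the fingertip on the outer face
    o=(150-r*np.cos(th)+(14+gap)*np.sin(th))-150+8; z=110+r*np.sin(th)+(14+gap)*np.cos(th)+97
    return np.r_[(HL+o*ey) if side=="L" else (HR-o*ey),z]
E
python3 - <<'E'
from h import *
from leaf import *
m=np.load("w3.npy",allow_pickle=True).item();px=np.array([[133,235],[237,235],[235,422],[134,421]])*.65+[200,0]
for z in(98,105):
  P=cast(m,px,z);print(z,np.linalg.norm(np.roll(P,-1,0)-P,axis=1),P.mean(0))
t=camera_model("top")
L=cast(t,np.array([[25,90],[70,320]])/2.4+150,268);R=cast(t,np.array([[425,0],[488,200]])/2.4+150,268)
print((L[:,:2]-HL)@ey,(R[:,:2]-HR)@-ey)
for s in"LR":
  print(s)
  for th in(1.9,1.7,1.5,1.2,.9,.6,.3,.1,0):print(th,tcp(s,th).round(1))
print("start",tcp("L",1.9,gap=15),tcp("R",1.9,gap=15))
E
```

```text
98 [ 61.37483814 116.05892659  64.01110738 115.34216768] [573.00544689 -25.12376214  98.        ]
105 [ 60.21110184 113.85831816  62.79738444 113.1551498 ] [572.65044157 -23.90054823 105.        ]
[11.5745351  17.37686495] [14.40350872 21.21655172]
L
1.9 [511.7 244.8 311.3]
1.7 [516.8 223.7 319.2]
1.5 [522.2 201.4 322.7]
1.2 [530.4 168.  319.3]
0.9 [537.9 137.  305.8]
0.6 [544.2 111.2 283.5]
0.3 [548.7  93.  254.4]
0.1 [550.4  86.  232.4]
0 [550.9  84.  221. ]
R
1.9 [ 608.8 -159.4  311.3]
1.7 [ 603.7 -138.3  319.2]
1.5 [ 598.3 -116.   322.7]
1.2 [590.1 -82.6 319.3]
0.9 [582.6 -51.6 305.8]
0.6 [576.3 -25.8 283.5]
0.3 [571.8  -7.6 254.4]
0.1 [570.1  -0.6 232.4]
0 [569.6   1.4 221. ]
start [508.28882235 258.55856625 306.44911265] [ 612.21117765 -173.15856625  306.44911265]
```

carry_out(slide=[[0,0,0.1],[-0.13,0.57,0.1],[-0.13,0.57,0.1],[-0.13,0.57,0.1],[-0.13,0.57,0.1],[-0.13,0.57,0.1]], dr=[[0,0,-0.005],[0,0,-0.005],[0,0,-0.005],[0,0,-0.005],[0,0,-0.005],[0,0,-0.005]], gripper=[0,0,0,0,0,0])

```text
clock: 13.72
eef_pos: [540.5, 120.3, 407.8]
eef_rot: [-3.139, -0.001, 1.815]
wrist_force: [1.5, -0.9, -0.7]
finger_gap: 48.0
finger_force: 0.0
```

carry_out(slide=[[-0.13,0.57,0],[-0.13,0.57,0],[-0.13,0.57,0],[-0.13,0.57,0],[-0.13,0.57,0],[-0.13,0.57,-0.36],[-0.13,0.57,-0.36],[-0.13,0.57,-0.36],[-0.13,0.57,-0.36],[-0.13,0.57,-0.36]], dr=[[0,0,0],[0,0,0],[0,0,0],[0,0,0],[0,0,0],[0,0,0],[0,0,0],[0,0,0],[0,0,0],[0,0,0]], gripper=[0,0,0,0,0,0,0,0,0,0])

```text
clock: 14.55
eef_pos: [509.7, 258.7, 320.8]
eef_rot: [3.141, -0.0, 1.81]
wrist_force: [-0.3, 0.0, 0.2]
finger_gap: 0.7
finger_force: 0.0
```

carry_out(slide=[[0.02,-0.09,0.004],[0.035,-0.16,0.006],[0.05,-0.23,0.008],[0.06,-0.275,0.004],[0.07,-0.32,-0.001],[0.083,-0.363,-0.006],[0.093,-0.405,-0.022],[0.103,-0.447,-0.04],[0.113,-0.487,-0.06],[0.113,-0.487,-0.06]], dr=[[0,0,0],[0,0,0],[0,0,0],[0,0,0],[0,0,0],[0,0,0],[0,0,0],[0,0,0],[0,0,0],[0,0,0]], gripper=[0,0,0,0,0,0,0,0,0,0])

```text
clock: 15.38
eef_pos: [537.4, 135.7, 302.8]
eef_rot: [-3.139, 0.0, 1.809]
wrist_force: [-0.0, -0.4, 0.1]
finger_gap: 0.4
finger_force: 0.0
```

Run:
```python
from h import *
im=camera("scene")[:,:,::-1]
cv2.imwrite("pics/s4.png",cv2.resize(im[60:320,240:520],None,fx=2.1,fy=2.1))
```

View pics/s4.png

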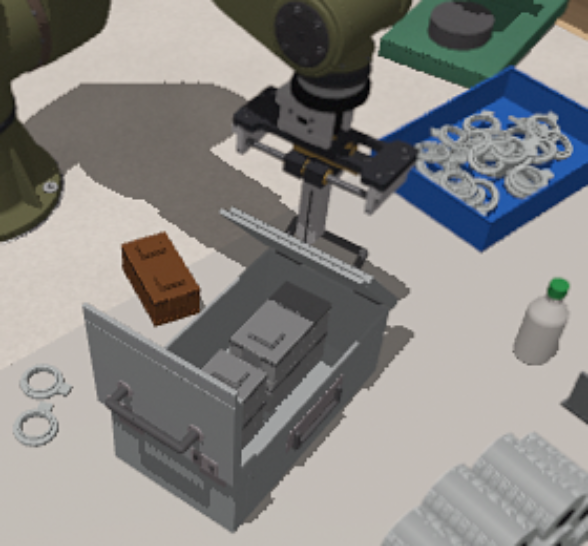

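The rebated leaf, at crop (300,245), has swung well inward ahead of the fingertip and both stacks are in place. I continue along the arc.

carry_out(slide=[[0.009,-0.037,-0.028],[0.017,-0.07,-0.057],[0.025,-0.103,-0.089],[0.032,-0.13,-0.127],[0.038,-0.155,-0.165],[0.043,-0.176,-0.206],[0.047,-0.19,-0.25],[0.05,-0.203,-0.294],[0.051,-0.208,-0.318],[0.051,-0.208,-0.318]], dr=[[0,0,0],[0,0,0],[0,0,0],[0,0,0],[0,0,0],[0,0,0],[0,0,0],[0,0,0],[0,0,0],[0,0,0]], gripper=[0,0,0,0,0,0,0,0,0,0])

```text
clock: 16.27
eef_pos: [549.7, 85.3, 223.1]
eef_rot: [-3.139, -0.0, 1.811]
wrist_force: [-0.9, 0.8, -0.6]
finger_gap: 1.0
finger_force: 0.0
```

carry_out(slide=[[0.001,-0.004,-0.01],[0.001,-0.004,-0.02],[0.001,-0.004,-0.024],[0.001,-0.004,-0.024]], dr=[[0,0,0],[0,0,0],[0,0,0],[0,0,0]], gripper=[0,0,0,0])

```text
clock: 16.6
eef_pos: [550.5, 84.6, 221.2]
eef_rot: [3.14, 0.001, 1.811]
wrist_force: [-8.0, -2.3, 18.8]
finger_gap: 0.5
finger_force: 9.4
```

carry_out(slide=[[0,0,0.75],[0,0,0.75],[0,0,0.75],[0,0,0.75],[0,0,0.75],[0.12,-0.5,0.75],[0.12,-0.5,0.75],[0.12,-0.5,0.75],[0.12,-0.5,0.75]], dr=[[0,0,0],[0,0,0],[0,0,0],[0,0,0],[0,0,0],[0,0,0],[0,0,0],[0,0,0],[0,0,0]], gripper=[0,0,0,0,0,0,0,0,0])

```text
clock: 17.35
eef_pos: [580.9, -45.6, 406.3]
eef_rot: [-3.142, 0.001, 1.807]
wrist_force: [-1.1, -0.2, 0.2]
finger_gap: 0.3
finger_force: 0.0
```

carry_out(slide=[[0.128,-0.55,0],[0.128,-0.55,0],[0.128,-0.55,0],[0.128,-0.55,0],[0.128,-0.55,0],[0.128,-0.55,-0.33],[0.128,-0.55,-0.33],[0.128,-0.55,-0.33],[0.128,-0.55,-0.33]], dr=[[0,0,0],[0,0,0],[0,0,0],[0,0,0],[0,0,0],[0,0,0],[0,0,0],[0,0,0],[0,0,0]], gripper=[0,0,0,0,0,0,0,0,0])

```text
clock: 18.1
eef_pos: [612.1, -176.9, 323.8]
eef_rot: [-3.139, -0.002, 1.812]
wrist_force: [-0.5, 0.1, 1.7]
finger_gap: 0.4
finger_force: 0.0
```

Run:
```python
from h import *
im=camera("scene")[:,:,::-1]
cv2.imwrite("pics/s5.png",cv2.resize(im[60:320,240:520],None,fx=2.1,fy=2.1))
```

```text
(no output)
```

View pics/s5.png

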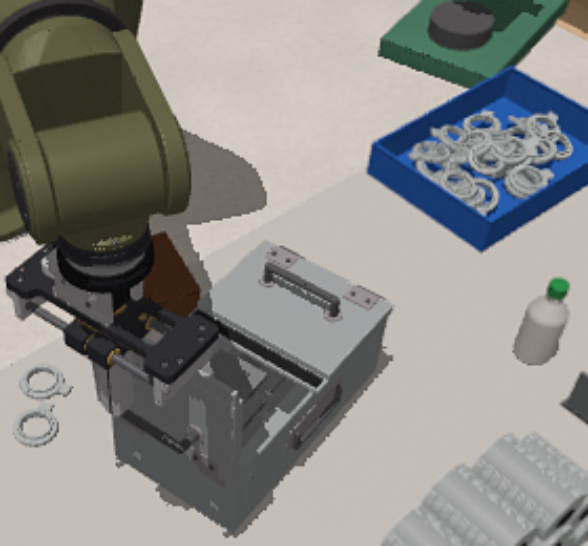

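The rebated leaf is shut and flat at crop (300,300), with the tool outside the flanged leaf at (150,350). Now I push the flanged leaf.

carry_out(slide=[[-0.02,0.1,0],[-0.038,0.17,0],[-0.055,0.242,0],[-0.066,0.287,-0.004],[-0.077,0.332,-0.009],[-0.088,0.376,-0.015],[-0.098,0.418,-0.031],[-0.108,0.46,-0.049],[-0.118,0.5,-0.069],[-0.118,0.5,-0.069]], dr=[[0,0,0],[0,0,0],[0,0,0],[0,0,0],[0,0,0],[0,0,0],[0,0,0],[0,0,0],[0,0,0],[0,0,0]], gripper=[0,0,0,0,0,0,0,0,0,0])

```text
clock: 18.98
eef_pos: [582.2, -51.2, 305.1]
eef_rot: [-3.139, -0.001, 1.812]
wrist_force: [0.2, 0.7, -0.3]
finger_gap: 0.2
finger_force: 0.0
```

carry_out(slide=[[-0.009,0.037,-0.028],[-0.017,0.07,-0.057],[-0.025,0.103,-0.089],[-0.032,0.13,-0.127],[-0.038,0.155,-0.165],[-0.043,0.176,-0.206],[-0.047,0.19,-0.25],[-0.05,0.203,-0.294],[-0.051,0.208,-0.318],[-0.051,0.208,-0.318]], dr=[[0,0,0],[0,0,0],[0,0,0],[0,0,0],[0,0,0],[0,0,0],[0,0,0],[0,0,0],[0,0,0],[0,0,0]], gripper=[0,0,0,0,0,0,0,0,0,0])

```text
clock: 19.82
eef_pos: [569.6, -0.8, 225.3]
eef_rot: [-3.139, -0.001, 1.811]
wrist_force: [-0.0, 0.7, -0.6]
finger_gap: 0.5
finger_force: 0.0
```

carry_out(slide=[[0,0.004,-0.01],[0,0.004,-0.02],[0,0.004,-0.024],[0,0.004,-0.024]], dr=[[0,0,0],[0,0,0],[0,0,0],[0,0,0]], gripper=[0,0,0,0])

```text
clock: 20.15
eef_pos: [570.1, -0.1, 221.5]
eef_rot: [3.141, 0.0, 1.811]
wrist_force: [1.2, 0.2, 0.2]
finger_gap: 0.3
finger_force: 0.0
```

No contact force yet, so I press a little further.

carry_out(slide=[[0,0,-0.01],[0,0,-0.02],[0,0,-0.022],[0,0,-0.022]], dr=[[0,0,0],[0,0,0],[0,0,0],[0,0,0]], gripper=[0,0,0,0])

```text
clock: 20.48
eef_pos: [570.3, -0.1, 220.8]
eef_rot: [3.138, 0.001, 1.811]
wrist_force: [-23.5, 0.9, 47.7]
finger_gap: 0.4
finger_force: 24.1
```

Firm stop at 220.8 mm, so it is shut. I retreat and check.

carry_out(slide=[[0,0,0.1],[0,0,0.4],[0,0,0.8],[0,0,0.8],[0,0,0.8],[-0.5,-0.8,0.8],[-0.5,-0.8,0.8],[-0.5,-0.8,0.8],[-0.5,-0.8,0.8],[-0.5,-0.8,0.8]], dr=[[0,0,0],[0,0,0],[0,0,0],[0,0,0],[0,0,0],[0,0,0],[0,0,0],[0,0,0],[0,0,0],[0,0,0]], gripper=[0,0,0,0,0,0,0,0,0,0])

```text
clock: 21.32
eef_pos: [458.2, -177.9, 415.0]
eef_rot: [3.141, 0.001, 1.811]
wrist_force: [0.6, 0.1, 0.2]
finger_gap: 0.3
finger_force: 0.0
```

Run:
```python
from h import *
im=camera("scene")[:,:,::-1]
cv2.imwrite("pics/s6.png",cv2.resize(im[160:320,260:470],None,fx=3.5,fy=3.5))
```

```text
(no output)
```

View pics/s6.png

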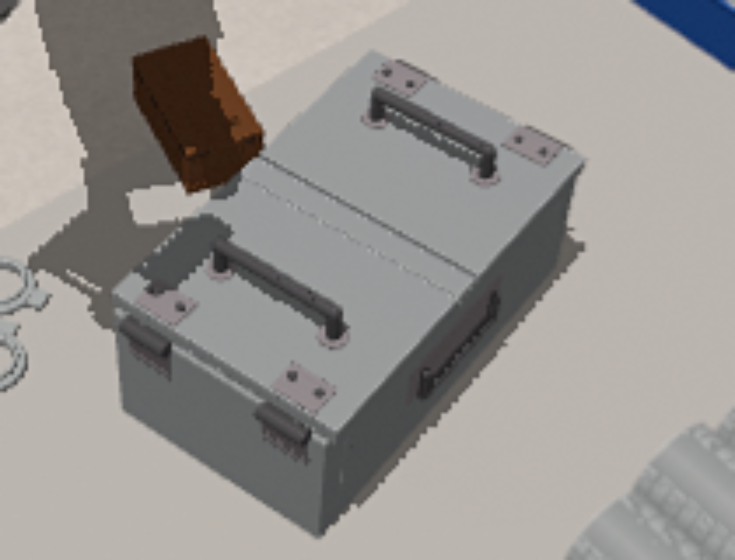

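Both leaves lie flat and level, and the flange laps over the step along the seam at crop (370,215). I hand in.

```bash
python3 -c "
from cell import *
print(sign_off())"
```

```text
the job is handed in; nothing more can be done
None
```

I handed the job in at about 21 s: the loose box is locked on the single box, and the chest is shut with the rebated leaf first and the flanged leaf over it; the hand-in returned no verdict.

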